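Wedge the press plate off its rails

ROBOT

A 7-joint arm with a two-finger parallel gripper is mounted at the origin on a cart in front of the work surface, level with it; the furniture and walls round the work are solid. World frame = base frame: x ahead of the robot, y to its left, z up, the work surface at z = 0. Lengths are in m, angles in degrees, forces in N, time in s.
With the tool pointing down it reaches from about 0.425 to 0.875 m from the base axis. Payload 4.7 kg.
Tool frame: the origin (TCP) lies midway between the tips of the shut fingers; the grasp point (between the pads) lies 19 mm behind it (env.grip_point_offset is the distance from the TCP to the grasp point, in m); z points along the fingers, y is the line along which they close (so a half turn about z gives the same grasp; the last joint's range is limited). The gripper opens to 87 mm and grips with 3 to 60 N. Pads are 19 mm wide; open, the fingers measure 117 mm over their backs; the gripper's body (75 mm by 190 mm) begins 51 mm behind the grasp point.
Start: joints at [-73.734, 18.392, -4.016, 83.108, 1.295, 78.541, -3.26], TCP at [0.173, 0.626, 0.223] pointing down, gripper open.
Joint ranges: [-163.93, 163.93], [-17.29, 119.83], [-79.2, 71.16], [3.27, 140.29], [-89.18, 269.18], [5.43, 117.66], [-154.24, 154.24]. Speed limits (degrees/s): [147.25, 147.25, 180, 180, 180, 180, 180].

INTERFACE

Orientations are given as [roll, pitch, yaw] about the fixed x, y, z axes, in that order (R = Rz(yaw) Ry(pitch) Rx(roll)).
In Python, from cell import env gives the robot as it stands.
- The arm moves only by the shell command python3 -m jog 'ROWS' [FORCE]. ROWS is JSON, a list of rows, each a list of 7 numbers: the shift along the tool's x, y, z in m, then the turn, a rotation vector about the tool's x, y, z in rad, then the finger opening in m, from 0 to 0.087. A call has 1 to 12 rows; each row shifts and turns the commanded pose from where the row before left it, along the tool's axes as they then stand; what a row does not reach is not made up. A row lasts 1/12 s, in which the tool goes at most 41.7 mm and 7.16 degrees, less where a joint would pass 70% of its speed; a pose out of reach is approached as far as the arm can. A call is refused whole if a number of a shift passes 0.0417 or a number of a turn 0.125, either way. A call with a gripper value outside its range is refused whole. The fingers move at their own pace and stop on an object; FORCE is the grip in N (left out, the last holds). Time passes only in rows, so rows that do not move let the fingers close. It gives the time, the measured TCP pose, the force, the opening and the grip force at its end, in the units of the state.
- env.get_obs(): the state, without advancing time (a new reading comes with each control period).
- env.read_camera(name): name is "scene" or "top" or "wrist"; returns the picture (420x560x3 uint8, blue, green, red); there is no depth.
- env.get_calibration(name): a dict with "fov_y" (degrees; the focal length in pixels is half the picture's height over the tangent of half this angle, whatever the lens; pixels are square), "cx", "cy" (the principal point, pixels), "k1" (the pictures are not rectified: a ray, as slopes to the right and down, at radius r is drawn at 1 + k1 r^2 times it, then the intrinsics apply), "pose" (4x4, takes a point from camera to world coordinates). Camera axes: x right, y up, looking along -z (the intrinsics and any distortion apply to the point x, -y, -z); pixel columns grow to the right and rows downward; lengths in m; the calibration is good to about 2 mm. A picture is of the moment at which its call begins: read the wrist's pose just before it. get_calibration takes no time and is no camera call; for the wrist camera it gives the pose at the moment of the call.
- env.sign_off(): hands the job in; it is judged then, once.
The state is a dict: "time_s": time; "qpos": joint angles; "joint_velocities": joint speeds; "effort": joint torques, N m; "tool_pos": TCP position; "tool_rot": TCP orientation; "force": force on the tool from outside, world axes, zero at the start; "wrist_torque": the same for the moment, N m; "grip_width": finger opening in m; "grasp_force": force on a finger pad.
Only numpy, scipy, OpenCV 4.12 (cv2) and the standard library are available. Lean on these libraries where they do the work, as an engineer would, in place of code of your own. Each camera call takes 0.05 s, during which the arm holds its last target. There are 200 camera calls.

TASK

Ease the plate of the small laminating press off its rails: grip the wooden wedge by its block and push it, thin end first and flat on the table, into the channel under the front edge of the plate until the plate has just come off the rails with a gap of about 5 mm. Finish there, still gripping the wedge so that it keeps the plate up. Do not touch the press with the robot or raise the plate much further than that, and leave the wax tin and the tape measure where they are.

Things in the scene. Friction and masses are not known exactly. Their poses are not given: they have to be found in the camera images.
- press: Laminating press fixed to the table, 130 (x) x 210 (y) x 67 mm. Origin on the table under its centre; x points into it from the open front, y along the front edge. Two dark steel rails 12 mm high run along x (50 to 105 mm left and right of the middle) with a back bar from x = +45 mm. Guide posts with brass nuts at x = 0, y = +-85 mm rise to 67 mm
- press_mouth (a point): point on the table below the middle of the plate's front lower edge, at the channel's mouth; axes as the press. The plate's front lower edge is 12 mm above it at the start. Between the rails the channel is 100 mm wide, 12 mm high and 110 mm deep, over the bare table
- plate_edge (a point): middle of the front lower edge of the plate, which lies on the rails: pale plywood with two aluminium strips on top, 130 x 210 mm, 21 mm thick in all; axes as the press, 12 mm above the table at the start
- press_plate (a joint): height of the plate's underside above the rails in m: 0 lying on the rails, grows as it slides straight up the posts, without tilting. The plate weighs 0.35 to 0.7 kg, has slight friction on the posts, and sinks back if nothing carries it
- wedge: Loose brown wooden wedge, 0.14 kg. Origin on its underside below the middle of its grip block (40 mm long in x, 34 wide, 40 high); x points to the thin end. A straight ramp 32 mm wide falls from 24 mm high at x = 20 mm to 6 mm at the tip, x = 110 mm (1 in 5). Pushing it in takes some 5 to 20 N; friction keeps it from slipping back
- wedge_tip (a point): point on the underside at the thin end of the wedge; axes as the wedge. The ramp touches the plate when this is about 30 mm past the press mouth; the plate then rises 1 mm for every 5 mm more
- wax_tin: bystander: flat round tin with a green lid, 68 mm across, 27 mm high, loose, origin at the centre of its underside
- tape_measure: bystander: black tape measure with a yellow disc, 35 x 81 x 62 mm, standing loose, origin at the centre of its underside

How it is judged:
By the outcome, as a careful person would: the job done as asked, in the order asked, and still so for the second after the job is handed in, while the arm keeps its last pose, push and grip.
It also fails if it takes over 42 s, if anything falls off the work surface, if the arm or the gripper's body presses on something with over 40 N, if the wrist force passes 120 N, or if a joint passes its speed limit or range.

## Working session

There is one attempt and no reset: what is moved stays moved. The work goes in short steps, Python scripts to look and compute and a shell command to move; the robot and the scene stay as the last step left them, time stands still between calls to the robot, and variables do not carry over. Pictures are saved under pics/ and viewed, at most 10 in all, crops included, and the job is handed in when it is done.

```bash
mkdir -p pics; ls
cat > h.py <<'E'
import numpy as np, cv2
from cell import env
def ray(cal,u,v):
    f=210/np.tan(np.radians(cal["fov_y"]/2)); a=np.array([(u-cal["cx"])/f,(v-cal["cy"])/f])
    K=np.eye(3); d=cv2.undistortPoints(np.array([[a]],float),K,np.array([cal["k1"],0,0,0.]))[0,0]
    P=np.array(cal["pose"]); return P[:3,3],P[:3,:3]@np.array([d[0],-d[1],-1])
def hit(cal,u,v,z=0):
    o,d=ray(cal,u,v); return o+d*(z-o[2])/d[2]
E
python3 - <<'E'
from h import *
for n in("scene","top"):
    cv2.imwrite(f"pics/{n}0.png",env.read_camera(n)); c=env.get_calibration(n); print(n,c)
print(env.get_obs())
E
```

```text
pics
scene {'fov_y': 49.28297437772889, 'cx': 282.3530944453336, 'cy': 215.9199100078987, 'k1': -0.10960172504290831, 'pose': array([[ 0.73183274,  0.53138134, -0.42667871,  0.02564533],
       [-0.68137917,  0.58154879, -0.44443607, -0.43786394],
       [ 0.01196946,  0.61598285,  0.78766862,  1.07991644],
       [ 0.        ,  0.        ,  0.        ,  1.        ]])}
top {'fov_y': 43.68898758492312, 'cx': 280.3251588227349, 'cy': 213.99030902219465, 'k1': -0.14183438422744815, 'pose': array([[-5.71934157e-04,  9.89570680e-01, -1.44047013e-01,
         4.44692836e-01],
       [-9.99657385e-01,  3.20370693e-03,  2.59778565e-02,
         1.58633697e-01],
       [ 2.61684096e-02,  1.44012518e-01,  9.89229806e-01,
         1.18604306e+00],
       [ 0.00000000e+00,  0.00000000e+00,  0.00000000e+00,
         1.00000000e+00]])}
{'time_s': 0.1, 'qpos': array([-73.73418457,  18.43546647,  -4.01641985,  83.1673446 ,
         1.29462856,  78.54059519,  -3.26090412]), 'joint_velocities': array([ 0.02906823, -0.19620333,  0.0453682 , -0.18971944,  0.07491378,
       -0.02900829,  0.00044306]), 'effort': array([-3.89736942e-04, -4.92570484e+01, -4.05877680e-01, -3.13398921e+01,
       -6.41640695e-02,  3.94871179e-02,  6.27074746e-05]), 'tool_pos': array([0.17315054, 0.62600511, 0.22156856]), 'tool_rot': array([-1.79901808e+02,  4.76499506e-03,  1.64543635e+02]), 'force': array([-0.78550654, -0.02220249, -0.30129705]), 'wrist_torque': array([ 0.04101403,  0.02827194, -0.01011537]), 'grasp_force': 0.0, 'grip_width': 0.08700068823691186}
```

View pics/top0.png

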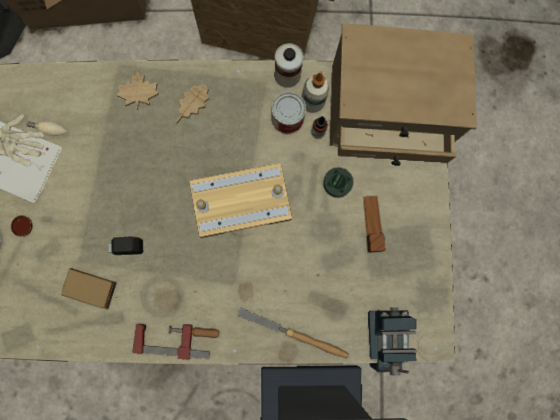

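View pics/scene0.png

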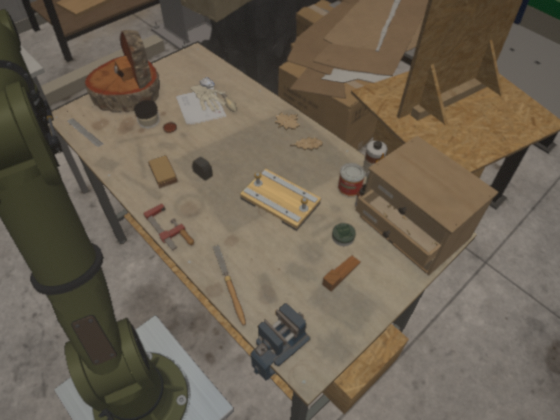

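The top view shows the press at about (240,200), the wedge at (375,222) with its block at (376,242) and thin end up at (372,197), the tin at (338,182) and the tape at (126,246). The scene view shows the press from the robot's side at (280,198). Next I measure outlines and zoom in.

Run:
```python
from h import *
im=env.read_camera("top"); c=env.get_calibration("top"); s=env.read_camera("scene")
a=cv2.resize(im[155:265,180:400],None,fx=3.6,fy=3.6,interpolation=cv2.INTER_CUBIC)[:, :792]
b=cv2.resize(s[160:240,230:340],None,fx=2.5,fy=2.5,interpolation=cv2.INTER_CUBIC)
out=np.zeros((600,800,3),np.uint8); out[:a.shape[0],:a.shape[1]]=a; out[396:596,:275]=b
w=cv2.resize(s[250:295,315:365],None,fx=4,fy=4,interpolation=cv2.INTER_CUBIC); out[396:576,300:500]=w
cv2.imwrite("pics/z1.png",out)
hsv=cv2.cvtColor(im,cv2.COLOR_BGR2HSV)
for p in [(375,222),(376,242),(240,198),(240,185),(260,250),(350,220)]: print(p,hsv[p[1],p[0]])
def big(m,x0,x1,y0,y1):
    k=np.zeros_like(m);k[y0:y1,x0:x1]=m[y0:y1,x0:x1]
    return max(cv2.findContours(k,0,2)[0],key=cv2.contourArea)
m=cv2.inRange(hsv,(3,110,40),(14,255,200)); w=big(m,350,395,185,260)
r=cv2.minAreaRect(w); print("wedge",r,[hit(c,*p,0.015).round(3) for p in cv2.boxPoints(r)])
m=cv2.inRange(im,(0,0,150),(255,255,255)); m=cv2.morphologyEx(m,3,np.ones((9,9)))
p=big(m,175,305,150,250); r=cv2.minAreaRect(p); print("plate",r); B=np.array([hit(c,*q,0.03) for q in cv2.boxPoints(r)]); print(B.round(4),np.linalg.norm(np.diff(B,axis=0),axis=1))
```

```text
(375, 222) [ 13 154 121]
(376, 242) [ 13 148 114]
(240, 198) [ 21  98 200]
(240, 185) [ 20 101 190]
(260, 250) [ 24  58 146]
(350, 220) [ 24  56 155]
wedge ((373.60003662109375, 223.80003356933594), (55.56755828857422, 16.124513626098633), 82.87498474121094) [array([ 0.655, -0.059,  0.015]), array([ 0.659, -0.097,  0.015]), array([ 0.533, -0.109,  0.015]), array([ 0.528, -0.072,  0.015])]
plate ((246.6769256591797, 203.91539001464844), (103.69303894042969, 108.77847290039062), 82.87498474121094)
[[0.7379 0.3416 0.03  ]
 [0.7705 0.0965 0.03  ]
 [0.5357 0.0691 0.03  ]
 [0.5054 0.3072 0.03  ]] [0.24731324 0.23639021 0.24009469]
```

View pics/z1.png

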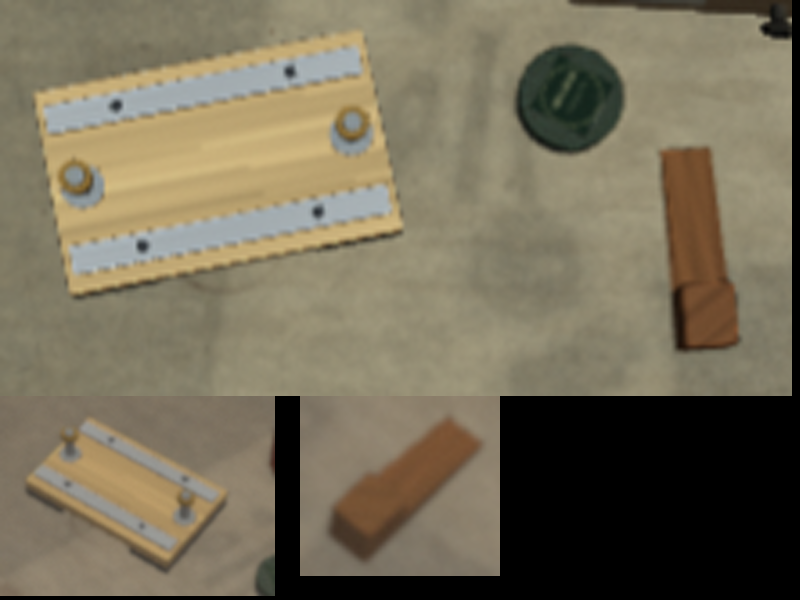

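The crop shows rails at both ends of the plate's near edge with a gap between them, so the press opens towards the robot. The plate's corners are at about (200,237), (292,219), (281,164) and (190,181), the wedge tip is at (371,196) and the block top spans (369,233) to (385,251).

Run:
```python
from h import *
c=env.get_calibration("top"); z=lambda u,v:(180+(u+.5)/3.6-.5,155+(v+.5)/3.6-.5)
C=np.array([hit(c,*z(*p),0.033) for p in [(72,292),(402,229),(362,32),(37,95)]])
print(C.round(4),np.linalg.norm(C-np.roll(C,-1,0),axis=1).round(4)); m=C.mean(0)
l=C[0]+C[3]-C[1]-C[2]; yaw=np.degrees(np.arctan2(-l[0],l[1])); x=C[2]+C[3]-C[0]-C[1]; print("press",m.round(4),yaw,np.degrees(np.arctan2(x[1],x[0])))
f=hit(c,*z(237,264.5),0.012); print("front edge mid?",f)
T=[hit(c,*z(*p),0.006) for p in [(662,150),(711,148)]]; B=[hit(c,*z(*p),0.04) for p in [(682,284),(736,284),(739,345),(681,348)]]
print(np.round(T,4),np.round(B,4)); t=np.mean(T,0);b=np.mean(B,0);d=t-b;print("tip",t,"block",b,np.linalg.norm(d[:2]),np.degrees(np.arctan2(d[1],d[0])))
print("tin",hit(c,*z(571,98),0.027))
# scene check
s=env.get_calibration("scene"); z=lambda u,v:(230+u/2.5,160+(v-396)/2.5)
print([hit(s,*z(*p),0.033).round(3) for p in [(27,482),(165,560),(227,492),(90,420)]])
z=lambda u,v:(315+(u-300)/4,250+(v-396)/4)
print("tip",[hit(s,*z(*p),.006).round(3) for p in [(450,420),(481,442)]],"blk",[hit(s,*z(*p),.04).round(3) for p in [(335,508),(372,470),(410,495),(368,540)]])
```

```text
[[0.5634 0.3068 0.033 ]
 [0.6031 0.1039 0.033 ]
 [0.7278 0.1286 0.033 ]
 [0.6868 0.3315 0.033 ]] [0.2067 0.1271 0.207  0.1258]
press [0.6453 0.2177 0.033 ] 11.25711306534848 11.238152733111756
front edge mid? [0.58322771 0.20642    0.012     ]
[[ 0.6584 -0.0644  0.006 ]
 [ 0.6599 -0.0963  0.006 ]] [[ 0.5684 -0.0685  0.04  ]
 [ 0.5684 -0.1023  0.04  ]
 [ 0.5307 -0.1032  0.04  ]
 [ 0.5289 -0.0669  0.04  ]]
tip [ 0.6591183  -0.08032884  0.006     ] block [ 0.54909588 -0.08521188  0.04      ] 0.11013073197079742 2.5412441287796255
tin [ 0.68755161 -0.00330311  0.027     ]
[array([0.556, 0.298, 0.033]), array([0.598, 0.101, 0.033]), array([0.723, 0.124, 0.033]), array([0.681, 0.323, 0.033])]
tip [array([ 0.655, -0.069,  0.006]), array([ 0.658, -0.096,  0.006])] blk [array([ 0.528, -0.075,  0.04 ]), array([ 0.567, -0.072,  0.04 ]), array([ 0.572, -0.102,  0.04 ]), array([ 0.527, -0.106,  0.04 ])]
```

```bash
python3 -m jog '[[0,0,0,0,0,-0.105,0.087],[0,0,0,0,0,-0.105,0.087],[0,0,0,0,0,-0.105,0.087],[-0.0217,-0.0323,0,0,0,0,0.087],[-0.0217,-0.0323,0,0,0,0,0.087],[-0.0217,-0.0323,0,0,0,0,0.087],[-0.0217,-0.0323,0,0,0,0,0.087],[-0.0217,-0.0323,0,0,0,0,0.087],[-0.0217,-0.0323,0,0,0,0,0.087],[-0.0217,-0.0323,0,0,0,0,0.087],[-0.0217,-0.0323,0,0,0,0,0.087],[-0.0217,-0.0323,0,0,0,0,0.087]]' 20
```

```text
time_s: 1.2
tool_pos: [0.3823, 0.3431, 0.2226]
tool_rot: [180.0, 0.0, -177.4]
force: [-0.3, 0.3, -0.4]
grip_width: 0.0869
grasp_force: 0.0
```

```bash
python3 -m jog '[[-0.0123,-0.0362,0.004,0,0,0,0.087],[-0.0123,-0.0362,0.004,0,0,0,0.087],[-0.0123,-0.0362,0.004,0,0,0,0.087],[-0.0123,-0.0362,0.004,0,0,0,0.087],[-0.0123,-0.0362,0.004,0,0,0,0.087],[-0.0123,-0.0362,0.004,0,0,0,0.087],[-0.0123,-0.0362,0.004,0,0,0,0.087],[-0.0123,-0.0362,0.004,0,0,0,0.087],[-0.0123,-0.0362,0.004,0,0,0,0.087],[-0.0123,-0.0362,0.004,0,0,0,0.087],[-0.0123,-0.0362,0.004,0,0,0,0.087],[-0.0123,-0.0362,0.004,0,0,0,0.087]]' && python3 -m jog '[[0,0,0,0,0,0,0.087],[0,0,0,0,0,0,0.087],[0,0,0,0,0,0,0.087]]'
python3 - <<'E'
from h import *
c=env.get_calibration("wrist"); im=env.read_camera("wrist"); cv2.imwrite("pics/w1.png",im); np.save("w1.npy",c); print(c); print(env.get_obs()["qpos"])
E
```

```text
time_s: 2.2
tool_pos: [0.5489, -0.084, 0.1746]
tool_rot: [180.0, 0.0, -177.4]
force: [0.1, 0.3, 1.0]
grip_width: 0.087
grasp_force: 0.0
time_s: 2.45
tool_pos: [0.5483, -0.0818, 0.1742]
tool_rot: [180.0, -0.0, -177.4]
force: [-0.0, -0.0, 0.3]
grip_width: 0.0872
grasp_force: 0.0
{'fov_y': 71.10235202177832, 'cx': 281.25946663168344, 'cy': 209.73618799894675, 'k1': -0.039968240173010726, 'pose': array([[-0.04400534, -0.9540471 , -0.29640793,  0.46544819],
       [ 0.99902822, -0.04128785, -0.01542479, -0.08652679],
       [ 0.00247793, -0.29679866,  0.95493687,  0.33614164],
       [ 0.        ,  0.        ,  0.        ,  1.        ]])}
[-23.64581529   9.0281552   32.45930503 101.70741001  -5.16790735
  70.76610184 102.8782935 ]
```

View pics/w1.png

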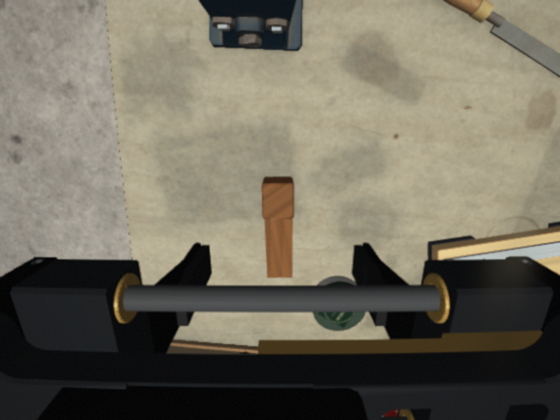

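The wrist view shows the wedge between the open fingers: block top spans about (263,183) to (293,219), the tip edge is at (268–292, 277), and the tin is at (339,302). I'll mask it to get centre and yaw.

Run:
```python
from h import *
im=cv2.imread("pics/w1.png"); c=np.load("w1.npy",allow_pickle=True).item()
h=cv2.cvtColor(im,cv2.COLOR_BGR2HSV); m=cv2.inRange(h,(3,115,30),(16,255,220)); m[:,:240]=0;m[:,315:]=0;m[:150]=0;m[281:]=0
for r in (180,184,188,195,205,214,218,222,230,245,260,270,275,277):
    x=np.flatnonzero(m[r]); zz=.04 if 183<r<219 else (.023 if r<235 else .018 if r<250 else .010)
    print(r,x.min() if len(x) else 0,x.max() if len(x) else 0, *( [hit(c,x.min()-.5,r,zz).round(4),hit(c,x.max()+.5,r,zz).round(4)] if len(x) else []))
y=np.flatnonzero(m.any(1)); print(y.min(),y.max(),hit(c,278,183,.04),hit(c,278,219,.04),hit(c,280,y.max()+.5,.006))
print([int(v) for v in im[175:225,278].sum(1)])
```

```text
180 264 291 [ 0.5298 -0.1022  0.023 ] [ 0.5285 -0.0719  0.023 ]
184 262 292 [ 0.5306 -0.1032  0.04  ] [ 0.5292 -0.0714  0.04  ]
188 262 292 [ 0.5348 -0.1031  0.04  ] [ 0.5334 -0.0712  0.04  ]
195 262 292 [ 0.5422 -0.103   0.04  ] [ 0.5408 -0.0708  0.04  ]
205 263 292 [ 0.553  -0.1017  0.04  ] [ 0.5517 -0.0702  0.04  ]
214 263 292 [ 0.563  -0.1014  0.04  ] [ 0.5616 -0.0696  0.04  ]
218 264 291 [ 0.5674 -0.1002  0.04  ] [ 0.5661 -0.0704  0.04  ]
222 265 291 [ 0.578  -0.0998  0.023 ] [ 0.5767 -0.0693  0.023 ]
230 265 291 [ 0.5877 -0.0995  0.023 ] [ 0.5863 -0.0687  0.023 ]
245 266 291 [ 0.6085 -0.098   0.018 ] [ 0.6072 -0.0674  0.018 ]
260 267 291 [ 0.6321 -0.0965  0.01  ] [ 0.6308 -0.0658  0.01  ]
270 267 291 [ 0.6459 -0.0961  0.01  ] [ 0.6445 -0.0651  0.01  ]
275 268 291 [ 0.6528 -0.0947  0.01  ] [ 0.6516 -0.0647  0.01  ]
277 0 0
177 276 [ 0.52879841 -0.08635131  0.04      ] [ 0.56784864 -0.08475904  0.04      ] [ 0.65660676 -0.0788872   0.006     ]
[403, 285, 159, 108, 104, 110, 112, 132, 198, 249, 267, 267, 263, 258, 257, 275, 284, 293, 289, 285, 282, 282, 281, 289, 283, 282, 285, 291, 291, 289, 284, 281, 271, 266, 259, 255, 257, 263, 273, 285, 290, 292, 293, 288, 280, 274, 269, 275, 273, 273]
```

```bash
python3 -m jog '[[-0.001,-0.004,0.03,0,0,-0.012,0.087],[0,0,0.035,0,0,0,0.087],[0,0,0.035,0,0,0,0.087],[0,0,0.03,0,0,0,0.087],[0,0,0.02,0,0,0,0.087],[0,0,0.012,0,0,0,0.087],[0,0,0.004,0,0,0,0.087],[0,0,0,0,0,0,0.087]]' && python3 -m jog '[[0,0,0,0,0,0,0.06],[0,0,0,0,0,0,0.045],[0,0,0,0,0,0,0.025],[0,0,0,0,0,0,0.02],[0,0,0,0,0,0,0.02],[0,0,0,0,0,0,0.02],[0,0,0,0,0,0,0.02],[0,0,0,0,0,0,0.02]]' 40
```

```text
time_s: 3.17
tool_pos: [0.5496, -0.0852, 0.0083]
tool_rot: [180.0, -0.0, -176.6]
force: [-0.4, -0.8, 0.1]
grip_width: 0.0872
grasp_force: 0.0
time_s: 3.83
tool_pos: [0.5498, -0.0863, 0.0086]
tool_rot: [180.0, 0.0, -176.7]
force: [-0.4, -0.5, -0.1]
grip_width: 0.0418
grasp_force: 0.0
```

```bash
python3 -m jog '[[0,0,0,0,0,0,0.02],[0,0,0,0,0,0,0.02],[0,0,0,0,0,0,0.02],[0,0,0,0,0,0,0.02],[0,0,0,0,0,0,0.02],[0,0,0,0,0,0,0.02]]' 40
```

```text
time_s: 4.33
tool_pos: [0.5498, -0.0862, 0.0085]
tool_rot: [180.0, -0.0, -176.7]
force: [-0.6, -0.1, 0.4]
grip_width: 0.0337
grasp_force: 40.0
```

```bash
python3 -m jog '[[0,0,-0.015,0,0,0,0.02],[0,0,-0.015,0,0,0,0.02],[0.0242,0.0014,0,0,0,0,0.02],[0.0242,0.0014,0,0,0,0,0.02],[0.0242,0.0014,0,0,0,0,0.02],[0.0242,0.0014,0,0,0,0,0.02],[0,0,0,0,0,-0.069,0.02],[0,0,0,0,0,-0.069,0.02],[0,0,0,0,0,0,0.02]]' && python3 -m jog '[[-0.0057,0.0289,0,0,0,0,0.02],[-0.0057,0.0289,0,0,0,0,0.02],[-0.0057,0.0289,0,0,0,0,0.02],[-0.0057,0.0289,0,0,0,0,0.02],[-0.0057,0.0289,0,0,0,0,0.02],[-0.0057,0.0289,0,0,0,0,0.02],[-0.0057,0.0289,0,0,0,0,0.02],[-0.0057,0.0289,0,0,0,0,0.02],[-0.0057,0.0289,0,0,0,0,0.02],[0,0,0,0,0,0,0.02],[0,0,0,0,0,0,0.02]]'
python3 - <<'E'
from h import *
c=env.get_calibration("wrist"); im=env.read_camera("wrist"); np.save("w2.npy",c); cv2.imwrite("pics/w2.png",im)
cv2.imwrite("pics/t2.png",env.read_camera("top"));cv2.imwrite("pics/s2.png",env.read_camera("scene"))
E
```

```text
time_s: 5.08
tool_pos: [0.4524, -0.0862, 0.0385]
tool_rot: [180.0, 0.0, -168.7]
force: [0.6, 0.4, -1.4]
grip_width: 0.034
grasp_force: 40.0
time_s: 6.0
tool_pos: [0.4525, 0.1806, 0.0383]
tool_rot: [-180.0, -0.0, -168.7]
force: [-0.5, -1.0, -1.7]
grip_width: 0.0339
grasp_force: 40.0
```

View pics/w2.png

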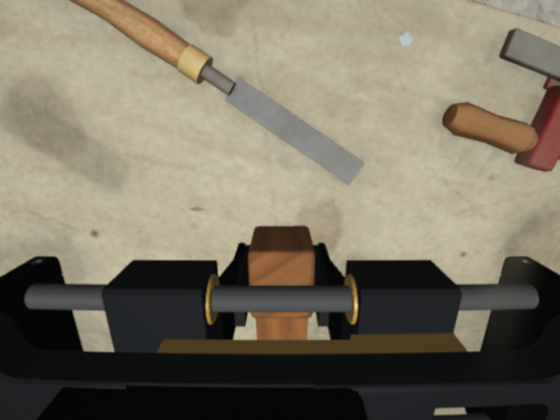

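The wrist view shows the block squarely between the pads at (282,258). Now I lower it to the table and advance to just short of contact.

```bash
python3 -m jog '[[0,0,0.012,0,0,0,0.02],[0,0,0.012,0,0,0,0.02],[0,0,0.004,0,0,0,0.02],[0,0,0.002,0,0,0,0.02],[0,0,0,0,0,0,0.02],[0,0,0,0,0,0,0.02]]' && python3 -m jog '[[-0.01,0,0,0,0,0,0.02],[-0.01,0,0,0,0,0,0.02],[-0.01,0,0,0,0,0,0.02],[-0.01,0,0,0,0,0,0.02],[0,0,0,0,0,0,0.02],[0,0,0,0,0,0,0.02]]'
python3 - <<'E'
from h import *
t=env.read_camera("top");s=env.read_camera("scene")
a=cv2.resize(t[150:265,170:320],None,fx=4,fy=4,interpolation=cv2.INTER_CUBIC)[:460]
b=cv2.resize(s[150:250,220:340],None,fx=3,fy=3,interpolation=cv2.INTER_CUBIC)
o=np.zeros((600,800,3),np.uint8); o[:300,:360]=b; o[:a.shape[0],360:800]=a[:,:440]; cv2.imwrite("pics/z3.png",o)
E
```

```text
time_s: 6.65
tool_pos: [0.4532, 0.1782, 0.009]
tool_rot: [180.0, 0.0, -168.9]
force: [-0.3, 0.5, -0.8]
grip_width: 0.0339
grasp_force: 40.0
time_s: 7.15
tool_pos: [0.493, 0.1867, 0.0085]
tool_rot: [-180.0, 0.0, -168.8]
force: [1.1, 0.0, 0.0]
grip_width: 0.0337
grasp_force: 40.0
```

View pics/z3.png

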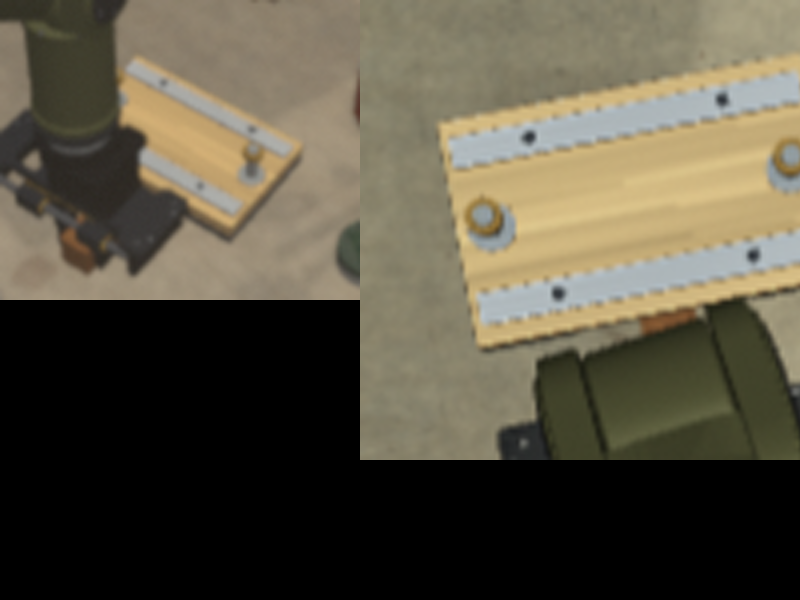

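The crop shows the ramp entering under the front edge at (668,318), well inside the rails, with the plate undisturbed. Now small steps to find contact.

```bash
for i in 1; do :; done
python3 -m jog '[[-0.002,0,0,0,0,0,0.02],[-0.002,0,0,0,0,0,0.02],[0,0,0,0,0,0,0.02]]' 50; python3 -m jog '[[-0.001,0,0,0,0,0,0.02],[-0.001,0,0,0,0,0,0.02],[0,0,0,0,0,0,0.02]]';python3 -m jog '[[-0.001,0,0,0,0,0,0.02],[-0.001,0,0,0,0,0,0.02],[0,0,0,0,0,0,0.02]]';python3 -m jog '[[-0.001,0,0,0,0,0,0.02],[-0.001,0,0,0,0,0,0.02],[0,0,0,0,0,0,0.02]]'; python3 -m jog '[[-0.001,0,0,0,0,0,0.02],[-0.001,0,0,0,0,0,0.02],[0,0,0,0,0,0,0.02]]'; python3 -m jog '[[-0.001,0,0,0,0,0,0.02],[-0.001,0,0,0,0,0,0.02],[0,0,0,0,0,0,0.02]]'
```

```text
time_s: 7.5
tool_pos: [0.4961, 0.1876, 0.0086]
tool_rot: [180.0, 0.0, -168.8]
force: [0.4, 0.4, -0.6]
grip_width: 0.0335
grasp_force: 50.0
time_s: 7.75
tool_pos: [0.4981, 0.1879, 0.0085]
tool_rot: [180.0, 0.0, -168.8]
force: [-0.5, -0.2, -2.1]
grip_width: 0.0338
grasp_force: 50.0
time_s: 8.0
tool_pos: [0.5002, 0.1882, 0.0086]
tool_rot: [-180.0, 0.0, -168.8]
force: [0.1, 0.8, -1.7]
grip_width: 0.0337
grasp_force: 50.0
time_s: 8.25
tool_pos: [0.5022, 0.1886, 0.0086]
tool_rot: [180.0, 0.0, -168.8]
force: [0.0, -0.4, -0.4]
grip_width: 0.0335
grasp_force: 50.0
time_s: 8.5
tool_pos: [0.5041, 0.189, 0.0086]
tool_rot: [180.0, 0.0, -168.8]
force: [-0.3, 0.3, -0.9]
grip_width: 0.0337
grasp_force: 50.0
time_s: 8.75
tool_pos: [0.5047, 0.1891, 0.0085]
tool_rot: [-180.0, -0.1, -168.8]
force: [-4.5, -2.2, 3.6]
grip_width: 0.0337
grasp_force: 50.0
```

Contact at tool x ≈ 0.5045, close to the predicted 0.5015. Pushing on gently.

```bash
python3 -m jog '[[-0.001,0,0,0,0,0,0.02],[-0.001,0,0,0,0,0,0.02],[0,0,0,0,0,0,0.02]]' 60; python3 -m jog '[[-0.001,0,0,0,0,0,0.02],[-0.001,0,0,0,0,0,0.02],[0,0,0,0,0,0,0.02]]';python3 -m jog '[[-0.001,0,0,0,0,0,0.02],[-0.001,0,0,0,0,0,0.02],[0,0,0,0,0,0,0.02]]';python3 -m jog '[[-0.001,0,0,0,0,0,0.02],[-0.001,0,0,0,0,0,0.02],[0,0,0,0,0,0,0.02],[0,0,0,0,0,0,0.02]]'
```

```text
time_s: 9.0
tool_pos: [0.5049, 0.1892, 0.0085]
tool_rot: [-180.0, -0.3, -168.8]
force: [-9.3, -2.4, 8.6]
grip_width: 0.0337
grasp_force: 60.0
time_s: 9.25
tool_pos: [0.5051, 0.1893, 0.0085]
tool_rot: [-180.0, -0.6, -168.8]
force: [-15.7, -4.7, 14.3]
grip_width: 0.0338
grasp_force: 60.0
time_s: 9.5
tool_pos: [0.5052, 0.1893, 0.0084]
tool_rot: [-180.0, -0.8, -168.8]
force: [-20.0, -4.7, 19.7]
grip_width: 0.0336
grasp_force: 60.0
time_s: 9.83
tool_pos: [0.5053, 0.1894, 0.0084]
tool_rot: [-180.0, -1.0, -168.8]
force: [-23.8, -6.4, 23.7]
grip_width: 0.0338
grasp_force: 60.0
```

Pushing makes the wrist yield nose-down by 1° and the tip digs into the table (24 N upward). I'll counter-pitch the command to keep the wedge flat.

```bash
python3 -m jog '[[0.001,0,0,0,-0.005,0,0.02],[0.001,0,0,0,-0.005,0,0.02],[0,0,0,0,0,0,0.02]]' 60; python3 -m jog '[[0,0,0,0,-0.004,0,0.02],[0,0,0,0,-0.004,0,0.02],[0,0,0,0,0,0,0.02]]'
```

```text
time_s: 10.08
tool_pos: [0.5055, 0.1894, 0.0084]
tool_rot: [-180.0, -0.1, -168.8]
force: [-17.4, -4.5, 16.8]
grip_width: 0.0339
grasp_force: 60.0
time_s: 10.33
tool_pos: [0.5056, 0.1894, 0.0084]
tool_rot: [-180.0, 0.3, -168.8]
force: [-16.3, -3.9, 17.5]
grip_width: 0.0334
grasp_force: 60.0
```

Run:
```python
from h import *
t=env.read_camera("top");s=env.read_camera("scene"); cv2.imwrite("pics/t4.png",t);cv2.imwrite("pics/s4.png",s)
o=env.get_obs(); print(o["qpos"].round(2),o["wrist_torque"].round(2),o["force"].round(1))
```

```text
[-39.86  17.39  18.63 112.24  -6.96  51.15  83.55] [-0.92  4.14  0.11] [-16.4  -3.9  18.2]
```

```bash
python3 -m jog '[[0,0,-0.001,0,0.002,0,0.02],[0,0,-0.001,0,0.002,0,0.02],[0,0,0,0,0,0,0.02]]'; python3 -m jog '[[0,0,-0.001,0,0,0,0.02],[0,0,-0.001,0,0,0,0.02],[0,0,0,0,0,0,0.02]]'
```

```text
time_s: 10.68
tool_pos: [0.5067, 0.1895, 0.0085]
tool_rot: [-180.0, 0.2, -168.8]
force: [-8.5, -1.1, -0.7]
grip_width: 0.0335
grasp_force: 60.0
time_s: 10.93
tool_pos: [0.5069, 0.1895, 0.0099]
tool_rot: [-179.9, 0.3, -168.8]
force: [-5.6, -1.0, -6.6]
grip_width: 0.0334
grasp_force: 60.0
```

Run:
```python
import cv2,numpy as np
s=cv2.imread("pics/s4.png");t=cv2.imread("pics/t4.png")
b=cv2.resize(s[160:260,210:310],None,fx=4,fy=4,interpolation=cv2.INTER_CUBIC);a=cv2.resize(t[200:290,200:300],None,fx=4,fy=4,interpolation=cv2.INTER_CUBIC)
o=np.zeros((400,800,3),np.uint8);o[:,:400]=b;o[:360,400:]=a;cv2.imwrite("pics/z4.png",o)
```

```text
(no output)
```

View pics/z4.png

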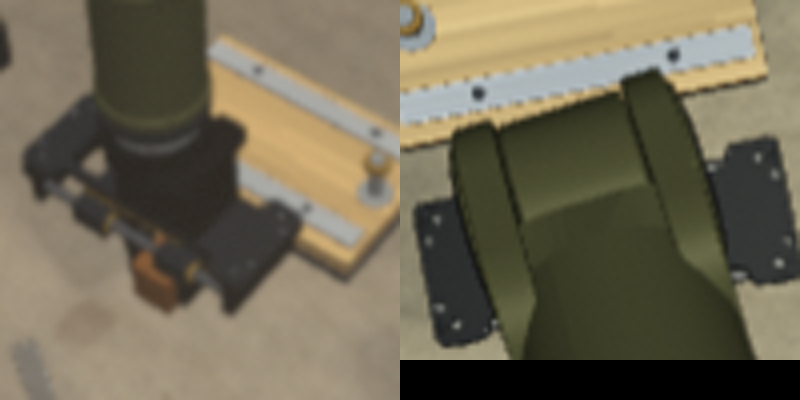

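Relieving the downward load frees it: the wedge slides at about 8 N, and the gripper stays clear of the press. I'll bring it back flat and push on, watching fz.

```bash
python3 -m jog '[[0,0,0.001,0,0.002,0,0.02],[-0.001,0,0.0005,0,0.002,0,0.02],[0,0,0,0,0,0,0.02]]'; python3 -m jog '[[-0.001,0,0,0,0,0,0.02],[-0.001,0,0,0,0,0,0.02],[0,0,0,0,0,0,0.02]]'; python3 -m jog '[[-0.001,0,0,0,0,0,0.02],[-0.001,0,0,0,0,0,0.02],[0,0,0,0,0,0,0.02]]'
```

```text
time_s: 11.18
tool_pos: [0.5101, 0.1899, 0.0094]
tool_rot: [-179.9, 0.3, -168.8]
force: [-6.2, -1.5, -6.8]
grip_width: 0.0336
grasp_force: 60.0
time_s: 11.43
tool_pos: [0.5124, 0.1904, 0.0097]
tool_rot: [-180.0, 0.3, -168.8]
force: [-5.0, -0.9, -6.9]
grip_width: 0.0336
grasp_force: 60.0
time_s: 11.68
tool_pos: [0.5144, 0.1907, 0.0098]
tool_rot: [-180.0, 0.3, -168.8]
force: [-4.9, -0.9, -6.5]
grip_width: 0.0334
grasp_force: 60.0
```

```bash
python3 -m jog '[[-0.001,0,0.0005,0,0.002,0,0.02],[-0.001,0,0.0003,0,0.001,0,0.02],[0,0,0,0,0,0,0.02]]'; python3 -m jog '[[-0.001,0,0.0002,0,0.001,0,0.02],[-0.001,0,0.0002,0,0.001,0,0.02],[0,0,0,0,0,0,0.02]]'; python3 -m jog '[[-0.001,0,0,0,0,0,0.02],[-0.001,0,0,0,0,0,0.02],[0,0,0,0,0,0,0.02]]'
```

```text
time_s: 11.93
tool_pos: [0.5172, 0.1913, 0.0094]
tool_rot: [-180.0, 0.2, -168.8]
force: [-5.7, -0.8, -6.6]
grip_width: 0.0338
grasp_force: 60.0
time_s: 12.18
tool_pos: [0.5193, 0.1918, 0.0092]
tool_rot: [-180.0, 0.1, -168.8]
force: [-4.3, -0.7, -6.9]
grip_width: 0.0337
grasp_force: 60.0
time_s: 12.43
tool_pos: [0.5212, 0.1922, 0.0092]
tool_rot: [-180.0, 0.1, -168.8]
force: [-5.4, -1.7, -6.9]
grip_width: 0.0333
grasp_force: 60.0
```

```bash
python3 -m jog '[[-0.001,0,0.0003,0,0.001,0,0.02],[-0.001,0,0.0003,0,0.001,0,0.02],[0,0,0,0,0,0,0.02]]'; python3 -m jog '[[-0.001,0,0.0002,0,0,0,0.02],[-0.001,0,0,0,0,0,0.02],[0,0,0,0,0,0,0.02]]'; python3 -m jog '[[-0.001,0,0,0,0,0,0.02],[-0.001,0,0,0,0,0,0.02],[0,0,0,0,0,0,0.02],[0,0,0,0,0,0,0.02]]'
python3 - <<'E'
from h import *
for n in("top","scene","wrist"): cv2.imwrite(f"pics/{n}5.png",env.read_camera(n))
E
```

```text
time_s: 12.68
tool_pos: [0.5236, 0.1927, 0.0088]
tool_rot: [-180.0, 0.1, -168.8]
force: [-4.6, -0.4, -7.4]
grip_width: 0.0337
grasp_force: 60.0
time_s: 12.93
tool_pos: [0.5254, 0.1931, 0.0086]
tool_rot: [-180.0, 0.1, -168.8]
force: [-5.0, 0.0, -6.6]
grip_width: 0.0333
grasp_force: 60.0
time_s: 13.27
tool_pos: [0.5274, 0.1935, 0.0086]
tool_rot: [-180.0, 0.1, -168.8]
force: [-5.1, -0.7, -6.3]
grip_width: 0.0336
grasp_force: 60.0
```

Run:
```python
from h import *
g=lambda f:cv2.cvtColor(cv2.imread(f),cv2.COLOR_BGR2GRAY)
c=env.get_calibration("scene"); P=np.array(c["pose"]); f=210/np.tan(np.radians(c["fov_y"]/2))
def proj(p):
    q=P[:3,:3].T@(np.array(p)-P[:3,3]); a=np.array([q[0],-q[1]])/-q[2]; return a*(1+c["k1"]*a@a)*f+[c["cx"],c["cy"]]
a,b=g("pics/scene0.png"),g("pics/scene5.png")
print("px per mm",(proj([.7,.15,.038])-proj([.7,.15,.033]))/5)
d=None
for n,(x0,y0,x1,y1) in dict(plateR=(288,198,322,228),plateB=(296,180,322,205),tin=(328,218,362,248),static=(335,160,370,195)).items():
    p=cv2.goodFeaturesToTrack(a[y0:y1,x0:x1],15,.05,3)[:,0]+[x0,y0]; p=p.astype(np.float32).reshape(-1,1,2)
    q,s,e=cv2.calcOpticalFlowPyrLK(a,b,p,None,winSize=(11,11),maxLevel=2)
    v=(q-p)[:,0][(s[:,0]==1)]; print(n,len(v),np.median(v,0).round(2),v.std(0).round(2), e.mean().round(1))
```

```text
px per mm [ 0.01927409 -0.21627603]
plateR 11 [ 0.17 -0.09] [0.72 1.02] 16.1
plateB 8 [0.09 0.74] [44.66 30.47] 14.6
tin 15 [-0.1   0.17] [0.75 0.53] 9.2
static 15 [0.25 0.6 ] [0.65 0.66] 9.2
```

Run:
```python
import cv2,numpy as np
o=np.zeros((600,800,3),np.uint8)
for i,n in enumerate(("scene0","scene5")):
    s=cv2.imread(f"pics/{n}.png")[150:250,225:358]; o[i*300:(i+1)*300,:399]=cv2.resize(s,(399,300),interpolation=cv2.INTER_CUBIC)
t=cv2.imread("pics/top5.png")[150:270,100:300]; o[:240,400:800]=cv2.resize(t,(400,240))
w=cv2.imread("pics/wrist5.png"); o[300:600,400:800]=cv2.resize(w,(400,300)); cv2.imwrite("pics/z5.png",o)
```

```text
(no output)
```

View pics/z5.png

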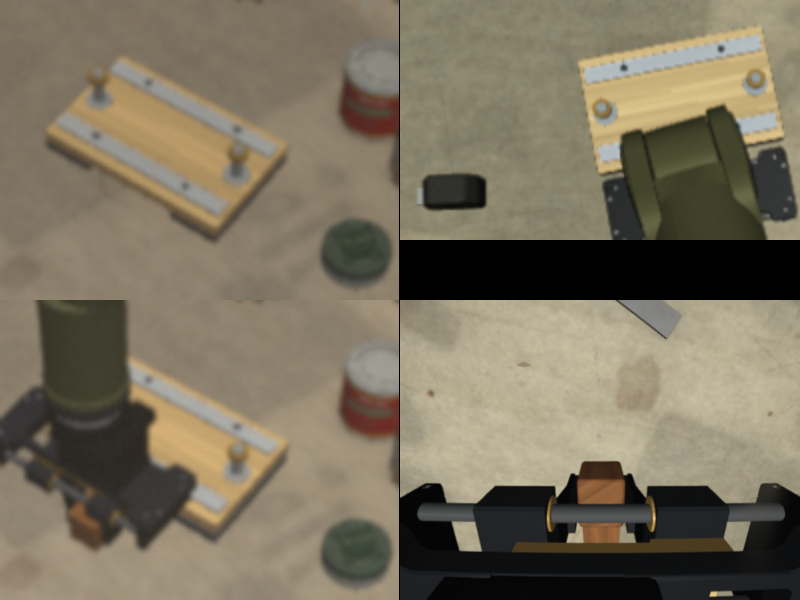

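The lower scene crop shows the plate's near corner slightly higher with a thicker dark band beneath it; the tin and tape haven't moved, and the block is still squarely gripped. I'll quantify the rise with ECC alignment against static patches.

Run:
```python
from h import *
g=lambda i:cv2.cvtColor(i,cv2.COLOR_BGR2GRAY).astype(np.float32)
now=np.mean([g(env.read_camera("scene")) for _ in range(6)],0).astype(np.float32)
R=dict(plate_back=(285,183,324,203),plate_corner=(290,203,322,236),tin=(328,218,362,248),can=(335,160,370,195))
for bn in("scene0","s2","s4"):
    a=g(cv2.imread(f"pics/{bn}.png"))
    for n,(x0,y0,x1,y1) in R.items():
        W=np.eye(2,3,dtype=np.float32); W[:,2]=[x0,y0]
        try:
            cc,W=cv2.findTransformECC(a[y0:y1,x0:x1].copy(),now,W,cv2.MOTION_TRANSLATION,(3,200,1e-5),None,5); print(bn,n,round(cc,4),(W[:,2]-[x0,y0]).round(2))
        except cv2.error as e: print(bn,n,"fail")
o=env.get_obs();print(o["time_s"],o["tool_pos"],o["force"])
```

```text
scene0 plate_back 0.9916 [ 0.12 -0.85]
scene0 plate_corner 0.9775 [ 0.29 -0.72]
scene0 tin 0.9994 [-0.02 -0.  ]
scene0 can 0.9986 [-0.03 -0.11]
s2 plate_back 0.9915 [ 0.11 -0.82]
s2 plate_corner 0.9781 [ 0.3 -0.7]
s2 tin 0.9994 [-0.01  0.  ]
s2 can 0.9985 [-0.02 -0.11]
s4 plate_back 0.9911 [ 0.11 -0.82]
s4 plate_corner 0.9783 [ 0.27 -0.71]
s4 tin 0.9994 [-0.03  0.  ]
s4 can 0.9986 [-0.03 -0.12]
13.7167 [0.52735627 0.19352719 0.00869019] [-4.73513588 -1.13030854 -6.33747174]
```

```bash
python3 -m jog '[[-0.001,0,0.0003,0,0.001,0,0.02],[-0.001,0,0.0003,0,0.001,0,0.02],[-0.0005,0,0.0003,0,0,0,0.02],[0,0,0,0,0,0,0.02],[0,0,0,0,0,0,0.02]]'
python3 - <<'E'
from h import *
g=lambda i:cv2.cvtColor(i,cv2.COLOR_BGR2GRAY).astype(np.float32)
now=np.mean([g(env.read_camera("scene")) for _ in range(6)],0).astype(np.float32)
a=g(cv2.imread("pics/scene0.png"))
for n,(x0,y0,x1,y1) in dict(back=(285,183,324,203),far=(302,188,324,204),strip=(280,176,318,198),tin=(328,218,362,248)).items():
    W=np.eye(2,3,dtype=np.float32); W[:,2]=[x0,y0]
    cc,W=cv2.findTransformECC(a[y0:y1,x0:x1].copy(),now,W,cv2.MOTION_TRANSLATION,(3,200,1e-5),None,3); print(n,round(cc,4),(W[:,2]-[x0,y0]).round(2))
E
```

```text
time_s: 14.13
tool_pos: [0.5283, 0.1937, 0.0085]
tool_rot: [180.0, -0.2, -168.8]
force: [-11.1, -3.6, 3.1]
grip_width: 0.0336
grasp_force: 60.0
back 0.9908 [ 0.11 -0.83]
far 0.9811 [ 0.05 -0.77]
strip 0.9969 [ 0.25 -0.88]
tin 0.9997 [-0.01  0.01]
```

```bash
python3 -m jog '[[-0.0005,0,-0.0003,0,-0.002,0,0.02],[-0.0005,0,-0.0003,0,-0.001,0,0.02],[0,0,0,0,0,0,0.02],[0,0,0,0,0,0,0.02]]'
```

```text
time_s: 14.77
tool_pos: [0.5308, 0.1943, 0.0085]
tool_rot: [-180.0, 0.1, -168.8]
force: [-5.9, -1.1, -6.0]
grip_width: 0.0337
grasp_force: 60.0
```

```bash
python3 -m jog '[[0,0,0,0,0,0,0.02],[0,0,0,0,0,0,0.02],[0,0,0,0,0,0,0.02],[0,0,0,0,0,0,0.02],[0,0,0,0,0,0,0.02],[0,0,0,0,0,0,0.02]]'
python3 - <<'E'
from h import *
g=lambda i:cv2.cvtColor(i,cv2.COLOR_BGR2GRAY).astype(np.float32)
now=np.mean([g(env.read_camera("scene")) for _ in range(6)],0).astype(np.float32)
a=g(cv2.imread("pics/scene0.png"))
for n,(x0,y0,x1,y1) in dict(back=(285,183,324,203),strip=(280,176,318,198),tin=(328,218,362,248)).items():
    W=np.eye(2,3,dtype=np.float32); W[:,2]=[x0,y0]
    cc,W=cv2.findTransformECC(a[y0:y1,x0:x1].copy(),now,W,cv2.MOTION_TRANSLATION,(3,200,1e-5),None,3); print(n,round(cc,4),(W[:,2]-[x0,y0]).round(2))
E
```

```text
time_s: 15.27
tool_pos: [0.5308, 0.1942, 0.0085]
tool_rot: [-180.0, 0.1, -168.8]
force: [-5.8, -1.0, -5.5]
grip_width: 0.033
grasp_force: 60.0
back 0.9849 [ 0.1  -0.93]
strip 0.9934 [ 0.07 -1.08]
tin 0.9997 [-0.01  0.01]
```

The plate's rise reads 4.3–5.0 mm from the images and about 5.3 mm from the wedge's travel since contact. It is stable, so I'm handing in.

```bash
python3 -c "
from cell import env; print(env.sign_off())"
```

```text
the job is handed in; nothing more can be done
None
```

The job is handed in: the gripped wedge lies flat under the plate's front edge and holds it about 5 mm off the rails (4.3–5.0 mm from the images, about 5.3 mm from wedge travel), the tin did not move, the tape measure (checked by eye only) looked unmoved, and I saw no sign of the robot touching the press.

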